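Park the cake turntable on its rubbing spot

TASK

The small cake-decorating turntable rubs at one hidden spot of its turn and has to be left there for repair. Take the black knob on the plate, turn the plate slowly and gently while feeling for the spot where the drag rises, and stop it in the middle of that rubbing spot; then push the black lock button on the side post fully down, so that its foot clamps the plate there, and let go. Do not press the lock before that, hold the knob lightly and do not push hard, and leave the things around it where they stand.

Things in the scene. Friction and masses are not known exactly. Their poses are not given: they have to be found in the camera images.
- stand: Fixed foot of the turntable, a dark steel disc 140 mm across and 12 mm thick with a column and, at its side, an aluminium post 22 x 20 mm and 90 mm high that carries the lock. Screwed to the worktop. Origin on the worktop under the plate's axis; z up; the post stands 108 mm along +y.
- plate_center (a point): Fixed point on the turning axis of the plate, at the height of the plate's top face (97 mm above the worktop). The round aluminium plate is 170 mm across and 12 mm thick, turns about the vertical and has no end stops.
- plate (a joint): Turning angle of the plate in rad, growing anticlockwise seen from above; at 0 the knob lies at the stand's -x side of the axis. Even bearing drag of 0.04 N m (about 0.8 N at the knob) all round, except at the rubbing spot, where the knob needs about 5 to 13 N. At the start the plate is never on the spot; the spot may be most of a turn away. The plate stays where it is left.
- knob_grip (a point): Grip point on the upright black knob that stands on the plate 50 mm from the axis: a cylinder 18 mm across with a slightly wider cap (21 mm), 102 to 159 mm above the worktop. This point is on its axis, 140 mm above the worktop. It is a sleeve that spins freely on its pin, so a gripper can hold it from above and go round the axis without turning itself. It moves with the plate; a light grip of 15 to 20 N is plenty.
- skirt: Steel drum 156 mm across under the plate, 49 to 85 mm high, turning with it; nothing to grasp. It hides a sprung shoe that rubs over about 0.34 rad of the turn, one spot only. The drag rises at once on entering the spot, from either side, and falls on leaving, so the middle lies half-way between the angles of rise found from both sides, about 0.17 rad past each. Origin on the axis.
- lock (a joint): Travel of the lock in m: 0 raised (as at the start), growing as the button is pushed down; about 0.006 when its foot sits on the plate. It slides stiffly (about 6 N), has no spring and stays where it is pushed.
- lock_top (a point): Centre of the top face of the black round lock button, 28 mm across, on the side post, 129 mm above the worktop when raised. A flat arm reaches from it over the plate's rim to a foot 6 mm above the plate. Pushed straight down, with about 8 to 12 N.
- honey_jar: Bystander: honey jar, 62 mm across, 99 mm high, loose. Origin under its centre.
- spread_tub_2: Bystander: round spread tub, 72 mm across, 71 mm high, loose. Origin under its centre.
- tip_glass: Bystander: empty clear drinking glass, 81 mm across, 93 mm high, loose. Origin under its centre.

How it is judged:
By the outcome, as a careful person would: the job done as asked, in the order asked, and still so for the second after the job is handed in, with the robot touching nothing.
It also fails if it takes over 64 s, if anything falls off the work surface, if the arm or the gripper's body presses on something with over 40 N, if the wrist force passes 120 N, or if a joint passes its speed limit or range.

ROBOT

A 6-joint arm with a two-finger parallel gripper is mounted at the origin on a cart in front of the work surface, level with it; the furniture and walls round the work are solid. World frame = base frame: x ahead of the robot, y to its left, z up, the work surface at z = 0. Lengths are in m, angles in rad, forces in N, time in s.
With the tool pointing down it reaches from about 0.2 to 0.875 m from the base axis. Payload 3.4 kg.
Tool frame: the origin (TCP) lies at the very end of the fingers, on their centre line; the grasp point (between the pads) lies 19 mm behind it; z points along the fingers, y is the line along which they close (so a half turn about z gives the same grasp; the last joint's range is limited). The gripper opens to 94 mm and grips with 3 to 60 N. Pads are 16 mm wide; open, the fingers measure 119 mm over their backs; the gripper's body (75 mm by 177 mm) begins 78 mm behind the grasp point.
Start: joints at [-1.327, 0.276, 1.505, -0, 1.361, -0.121], TCP at [0.205, -0.537, 0.205] pointing down, gripper open.
Joint ranges: [-2.89, 2.89], [-0.75, 2.08], [0.22, 2.7], [-1.18, 4.32], [0.11, 2.71], [-2.7, 2.7]. Speed limits (rad/s): [2.57, 2.57, 3.14, 3.14, 3.14, 3.14].

INTERFACE

Orientations are given as a unit quaternion [x, y, z, w].
In Python, from bench import robot gives the robot as it stands.
- The arm moves only by the tool play_rows, never from a script. Its argument "targets" is one flat list of numbers, 4 for each row, row after row: the shift along the tool's x, y, z in m, then the turn about the tool's z in degrees. A call has 1 to 10 rows; each row is the pose to reach, as a shift and turn from the pose commanded when the call began, along the tool's axes at that moment; what a row does not reach only later rows make up. A row lasts 1/8 s, in which the tool goes at most 62.5 mm and 10.7 degrees, less where a joint would pass 70% of its speed; a pose out of reach is approached as far as the arm can. A call with a gripper value outside its range is refused whole. "hand" is the finger opening in m, from 0 to 0.094, set as the call begins (left out, the last holds). The fingers move at their own pace and stop on an object; "grip_force" is the grip in N (left out, the last holds). Time passes only in rows, so rows that repeat a pose let the fingers close. It gives the time, the measured TCP pose, the force, the opening and the grip force at its end, in the units of the state.
- robot.get_obs(): the state, without advancing time (a new reading comes with each control period).
- robot.camera(name): name is "scene" or "top"; returns (picture, depth): 480x640x3 uint8, blue, green, red; 480x640 float32, m along the optical axis (not along the pixel's ray), 0 where there is no reading.
- robot.camera_model(name): a dict with "fov_y" (degrees; the focal length in pixels is half the picture's height over the tangent of half this angle, whatever the lens; pixels are square), "cx", "cy" (the principal point, pixels), "rvec" (rotation vector, rad) and "tvec" (3), from world to camera coordinates, as OpenCV has them. Camera axes: x right, y down, z forward; pixel columns grow to the right and rows downward; lengths in m; the calibration is good to about 2 mm. A picture is of the moment at which its call begins. camera_model takes no time and is no camera call.
- robot.close_job(): hands the job in; it is judged then, once.
Trained networks look in the newest picture that a camera, given by its name, has taken for a name from the list of things; names that differ only in an ending like _2 or _b are one class to them, and where a whole thing is asked for, a point or a joint stands for the part that bears it (a point fixed in the world has none). Each returns a list of dicts, best first, with "score" (0 to 1); they miss things now and then, are a little off and sometimes report something else, mostly with a low value. They report only what shows in the picture. A call takes as long as a camera call.
- robot.recognise(camera, name): "xyz" ([x, y, z] in m, in the coordinates of the camera as it stood for that picture, good to about 4 mm: the middle of the surface that is visible of it).
The state is a dict: "time_s": time; "joint_positions": joint angles; "joint_velocities": joint speeds; "joint_efforts": joint torques, N m; "position": TCP position; "eef_rot": TCP orientation; "contact_force": force on the tool from outside, world axes, zero at the start; "moment": the same for the moment, N m; "grip_width": finger opening in m; "finger_force": force on a finger pad.
Only numpy, scipy, OpenCV 4.12 (cv2) and the standard library are available. Lean on these libraries where they do the work, as an engineer would, in place of code of your own. Each camera call takes 0.05 s, during which the arm holds its last target. There are 200 camera calls.

## Working session

There is one attempt and no reset: what is moved stays moved. The work goes in short steps, Python scripts to look and compute and a tool call to move; the robot and the scene stay as the last step left them, time stands still between calls to the robot, and variables do not carry over. Pictures are saved under pics/ and viewed, at most 10 in all, crops included, and the job is handed in when it is done.

Besides the shell and the picture viewer there is one more tool, called after ">>>" as name(argument=value, ...), one argument or row to a line, values as JSON. play_rows: Moves the arm, as the interface text tells. Its arguments: {"type":"object","properties":{"targets":{"type":"array"},"hand":{"type":"number"},"grip_force":{"type":"number"}},"required":["targets"]}

```bash
mkdir -p pics
cat > h.py <<'E'
import numpy as np,cv2
from bench import robot
def inv(cam,p):
    m=robot.camera_model(cam);R=cv2.Rodrigues(np.array(m['rvec'],float))[0]
    return R.T@(np.array(p)-np.array(m['tvec']).ravel())
def rec(cam,n):
    for d in robot.recognise(cam,n)[:3]: print(cam,n,round(d['score'],2),inv(cam,d['xyz']).round(4))
E
python3 - <<'E'
from h import *
ims=[]
for c in('scene','top'):
    im,d=robot.camera(c);cv2.imwrite(f'pics/{c}0.png',im)
    for n in('stand','knob_grip','lock_top','plate','skirt','honey_jar','spread_tub_2','tip_glass'): rec(c,n)
o=robot.get_obs();print(o)
E
```

```text
scene stand 0.82 [ 0.4409 -0.1888  0.0995]
scene knob_grip 0.6 [ 0.4327 -0.1991  0.0969]
scene lock_top 0.65 [ 0.4797 -0.126   0.1189]
scene plate 0.64 [ 0.4313 -0.1985  0.0986]
scene skirt 0.92 [ 0.4114 -0.1677  0.0677]
scene honey_jar 0.19 [ 0.4105 -0.1731  0.0659]
scene spread_tub_2 0.59 [0.4056 0.1728 0.0701]
scene tip_glass 0.98 [0.4259 0.2642 0.0501]
top stand 0.98 [ 0.4651 -0.2252  0.0949]
top stand 0.59 [0.4238 0.274  0.0344]
top knob_grip 0.89 [ 0.4546 -0.2329  0.0942]
top lock_top 0.66 [ 0.4866 -0.1335  0.1277]
top lock_top 0.66 [ 0.4643 -0.2266  0.097 ]
top plate 0.76 [ 0.4585 -0.2333  0.0909]
top honey_jar 0.89 [0.4673 0.0622 0.0961]
top spread_tub_2 0.93 [0.4157 0.1643 0.068 ]
top tip_glass 0.57 [0.4212 0.273  0.0344]
top tip_glass 0.35 [0.4178 0.1656 0.0671]
{'time_s': 0.9, 'joint_positions': array([-1.32698898e+00,  2.75911685e-01,  1.50488934e+00, -4.51627688e-06,
        1.36070594e+00, -1.20938463e-01]), 'joint_velocities': array([-0.00072137,  0.00076667,  0.00106326, -0.00021137,  0.00020447,
        0.00138888]), 'joint_efforts': array([-7.31383698e-04, -4.04448330e+01, -2.37497467e+01,  7.03141023e-02,
        2.47573375e-02, -3.03124139e-06]), 'position': array([ 0.20514523, -0.53720151,  0.2054906 ]), 'eef_rot': array([9.83416017e-01, 1.81364098e-01, 4.25967587e-07, 4.28965922e-05]), 'contact_force': array([-0.18557429, -0.72916519,  0.59207095]), 'moment': array([ 0.05790312,  0.03718439, -0.02477422]), 'finger_force': 0.0, 'grip_width': 0.09392577506814474}
```

View pics/top0.png

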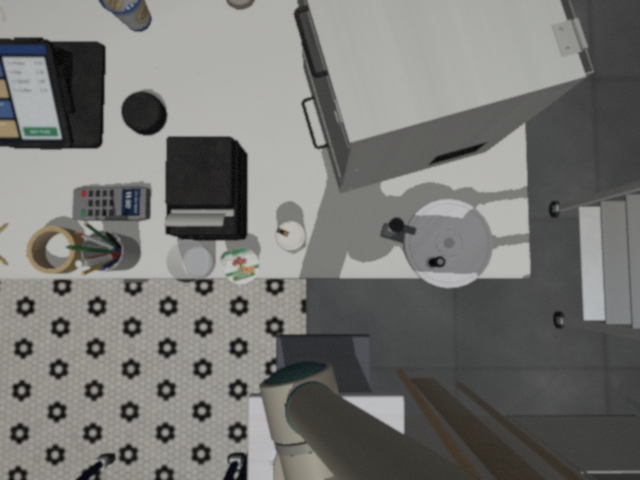

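View pics/scene0.png

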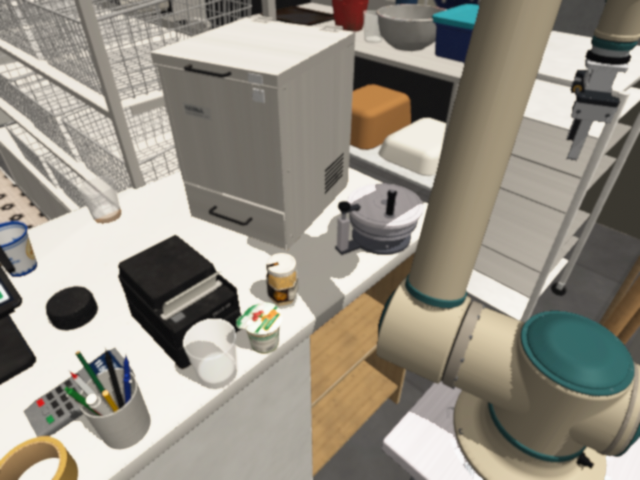

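Run:
```python
from h import *
im,d=robot.camera('top');m=robot.camera_model('top')
f=240/np.tan(np.radians(m['fov_y']/2));R=cv2.Rodrigues(np.array(m['rvec'],float))[0]
v,u=np.mgrid[:480,:640];P=np.stack([(u-m['cx'])/f*d,(v-m['cy'])/f*d,d],-1)
W=(P-np.array(m['tvec']).ravel())@R
np.save('W.npy',W)
near=(d>0)&(np.hypot(W[...,0]-.46,W[...,1]+.23)<.16)
def c(lo,hi,n):
    M=(near&(W[...,2]>lo)&(W[...,2]<hi)).astype(np.uint8)
    k,l,s,ce=cv2.connectedComponentsWithStats(M)
    for i in range(1,k):
        if s[i,4]>20:
            q=W[l==i];cc,r=cv2.minEnclosingCircle(q[:,:2].astype(np.float32));print(n,s[i],ce[i].round(0),'mean',q.mean(0).round(4),'med',np.median(q,0).round(4),'circ',np.round(cc,4),round(r,4))
c(.149,.17,'knob');c(.12,.137,'lock');c(.09,.103,'plate')
print(m['fov_y'],-R.T@np.array(m['tvec']).ravel())
```

```text
knob [414 148  35  12  73] [431. 154.] mean [ 0.6112 -0.1868  0.159 ] med [ 0.6116 -0.1879  0.1597] circ [ 0.6107 -0.1862] 0.0305
knob [434 256  12  12 110] [439. 261.] mean [ 0.4198 -0.1981  0.1559] med [ 0.4202 -0.1978  0.1558] circ [ 0.4193 -0.1987] 0.0107
lock [413 153  32  10  58] [429. 158.] mean [ 0.612  -0.1899  0.1283] med [ 0.6125 -0.191   0.1281] circ [ 0.6113 -0.19  ] 0.0302
lock [389 217  15  16 179] [396. 224.] mean [ 0.4884 -0.1283  0.1267] med [ 0.4888 -0.1282  0.1267] circ [ 0.4883 -0.1288] 0.0138
lock [430 258   5   9  21] [432. 262.] mean [ 0.4189 -0.1919  0.1287] med [ 0.4192 -0.1913  0.1289] circ [ 0.4195 -0.1947] 0.0075
plate [410 158  31   9  38] [425. 162.] mean [ 0.612  -0.1903  0.0967] med [ 0.6125 -0.1904  0.0973] circ [ 0.6117 -0.1905] 0.0295
plate [ 404  199   89   89 5970] [449. 243.] mean [ 0.457  -0.2329  0.0956] med [ 0.4577 -0.2337  0.0956] circ [ 0.4569 -0.2325] 0.0851
54.83008981400881 [0.39593189 0.01053422 0.96604342]
```

The top view shows the plate at px (449,243), the knob at (437,261), the lock button at (396,225), and the cabinet wall behind. The scene view agrees: jar, tub and glass stand well clear. Tool y is already about parallel to the cabinet wall, so I keep that orientation.

Run:
```python
from h import *
W=np.load('W.npy');c=np.array([.457,-.2325]);a=np.array([.0313,.1037]);a/=np.hypot(*a);b=np.array([a[1],-a[0]])
Q=(W[...,:2]-c);r=Q@a;t=Q@b
for lo in np.arange(.05,.13,.006):
    M=(r>lo)&(r<lo+.006)&(abs(t)<.012);print(round(lo,3),M.sum(),np.sort(W[M][:,2]).round(3)[::max(1,M.sum()//6)])
x=np.array([.934,.357]);y=np.array([.357,-.934])
M=(W[...,2]>.1)&(W[...,2]<.4)&(W[...,1]<-.13)&(W[...,0]>.54)&(W[...,1]>-.35)
print('wall tool-x dist',np.percentile((Q@x)[M],[0,1,5,50]).round(3))
for k in range(0,24):
    th=np.radians(137.5+15*k);p=c+.05*np.array([np.cos(th),np.sin(th)]);d=p-(c+.05*np.array([np.cos(np.radians(137.5)),np.sin(np.radians(137.5))]))
    print(k,p.round(4),'tool',(d@x*1000).round(1),(d@y*1000).round(1))
```

```text
0.05 39 [0.092 0.094 0.095 0.095 0.096 0.097 0.097]
0.056 40 [0.093 0.094 0.095 0.095 0.096 0.096 0.097]
0.062 35 [0.093 0.094 0.095 0.096 0.096 0.097 0.097]
0.068 42 [0.007 0.01  0.095 0.097 0.111 0.113]
0.074 68 [0.005 0.008 0.01  0.094 0.111 0.113 0.115]
0.08 65 [0.005 0.008 0.01  0.094 0.109 0.112 0.114]
0.086 41 [0.005 0.008 0.009 0.11  0.111 0.113 0.115]
0.092 28 [0.006 0.008 0.011 0.112 0.115 0.125 0.127]
0.098 52 [0.005 0.061 0.125 0.126 0.127 0.128 0.129]
0.104 66 [0.007 0.062 0.125 0.126 0.127 0.128]
0.11 69 [0.005 0.057 0.088 0.126 0.127 0.128 0.131]
0.116 114 [-0.004  0.007  0.025  0.057  0.086  0.126]
0.122 32 [-0.005 -0.004 -0.003 -0.002 -0.001 -0.001  0.001]
0.128 31 [-0.007 -0.003 -0.003 -0.002 -0.001  0.     0.002]
wall tool-x dist [0.143 0.145 0.147 0.157]
0 [ 0.4201 -0.1987] tool 0.0 0.0
1 [ 0.4126 -0.2094] tool -10.8 7.3
2 [ 0.4082 -0.2217] tool -19.4 17.2
3 [ 0.407  -0.2347] tool -25.1 28.9
4 [ 0.4093 -0.2475] tool -27.5 41.7
5 [ 0.4148 -0.2594] tool -26.6 54.7
6 [ 0.4232 -0.2694] tool -22.3 67.1
7 [ 0.4339 -0.2769] tool -15.0 77.9
8 [ 0.4462 -0.2813] tool -5.2 86.4
9 [ 0.4592 -0.2825] tool 6.6 92.1
10 [ 0.472  -0.2802] tool 19.4 94.6
11 [ 0.4839 -0.2747] tool 32.4 93.7
12 [ 0.4939 -0.2663] tool 44.7 89.4
13 [ 0.5014 -0.2556] tool 55.6 82.1
14 [ 0.5058 -0.2433] tool 64.1 72.2
15 [ 0.507  -0.2303] tool 69.8 60.5
16 [ 0.5047 -0.2175] tool 72.3 47.7
17 [ 0.4992 -0.2056] tool 71.3 34.7
18 [ 0.4908 -0.1956] tool 67.1 22.3
19 [ 0.4801 -0.1881] tool 59.8 11.5
20 [ 0.4678 -0.1837] tool 49.9 3.0
21 [ 0.4548 -0.1825] tool 38.2 -2.7
22 [ 0.442  -0.1848] tool 25.4 -5.2
23 [ 0.4301 -0.1903] tool 12.3 -4.3
```

>>> play_rows(
  targets=[0.02,-0.015,0,0,0.06,-0.045,0,0,0.1,-0.075,0,0,0.145,-0.108,0,0,0.19,-0.141,0,0,0.235,-0.175,0,0,0.28,-0.208,0,0,0.31,-0.231,0,0,0.3217,-0.2394,0,0,0.3217,-0.2394,0,0],
  hand=0.05,
  grip_force=18,
)

```text
time_s: 2.2
position: [0.4201, -0.1979, 0.2055]
eef_rot: [0.983, 0.182, -0.0, 0.0]
contact_force: [0.5, -1.0, 0.8]
grip_width: 0.0499
finger_force: 0.0
```

>>> play_rows(
  targets=[0,0,0.012,0,0,0,0.03,0,0,0,0.048,0,0,0,0.064,0,0,0,0.076,0,0,0,0.0815,0,0,0,0.0815,0],
)

```text
time_s: 3.08
position: [0.42, -0.1991, 0.1236]
eef_rot: [0.983, 0.181, -0.0, -0.0]
contact_force: [-0.0, 0.9, 0.1]
grip_width: 0.0501
finger_force: 0.0
```

>>> play_rows(
  targets=[0,0,0,0,0,0,0,0,0,0,0,0,0,0,0,0,0,0,0,0],
  hand=0.01,
  grip_force=18,
)

```text
time_s: 3.7
position: [0.4204, -0.1987, 0.1242]
eef_rot: [0.983, 0.181, 0.0, 0.0]
contact_force: [0.2, 0.4, 1.9]
grip_width: 0.0194
finger_force: 18.0
```

>>> play_rows(
  targets=[-0.0018,0.001,0,0,-0.0037,0.0022,0,0,-0.0055,0.0034,0,0,-0.0073,0.0047,0,0,-0.0091,0.006,0,0,-0.0108,0.0073,0,0],
)

```text
time_s: 4.45
position: [0.4129, -0.2098, 0.1242]
eef_rot: [0.983, 0.181, 0.0, 0.0]
contact_force: [0.4, 0.4, 4.5]
grip_width: 0.0195
finger_force: 18.0
```

>>> play_rows(
  targets=[-0.0015,0.0015,0,0,-0.003,0.0031,0,0,-0.0045,0.0047,0,0,-0.0059,0.0064,0,0,-0.0073,0.0081,0,0,-0.0086,0.0099,0,0],
)

```text
time_s: 5.2
position: [0.4087, -0.2222, 0.1242]
eef_rot: [0.983, 0.181, 0.0, 0.0]
contact_force: [0.9, 0.7, 5.5]
grip_width: 0.0198
finger_force: 18.0
```

>>> play_rows(
  targets=[-0.0011,0.0018,0,0,-0.0022,0.0037,0,0,-0.0032,0.0056,0,0,-0.0041,0.0076,0,0,-0.0049,0.0096,0,0,-0.0057,0.0117,0,0],
)

```text
time_s: 5.95
position: [0.4077, -0.2351, 0.1242]
eef_rot: [0.983, 0.181, 0.001, 0.0]
contact_force: [1.5, 1.1, 4.7]
grip_width: 0.0197
finger_force: 18.0
```

>>> play_rows(
  targets=[-0.0006,0.0021,0,0,-0.0012,0.0042,0,0,-0.0017,0.0063,0,0,-0.0021,0.0085,0,0,-0.0023,0.0106,0,0,-0.0024,0.0128,0,0],
)

```text
time_s: 6.7
position: [0.4101, -0.2477, 0.1242]
eef_rot: [0.983, 0.181, 0.001, 0.0]
contact_force: [2.8, 1.2, 6.4]
grip_width: 0.0198
finger_force: 18.0
```

>>> play_rows(
  targets=[0.0001,0.0022,0,0,0.0002,0.0043,0,0,0.0004,0.0065,0,0,0.0006,0.0087,0,0,0.0009,0.0108,0,0,0.0013,0.013,0,0],
)

```text
time_s: 7.45
position: [0.4156, -0.2591, 0.1241]
eef_rot: [0.983, 0.181, 0.0, -0.0]
contact_force: [0.7, 2.1, 5.3]
grip_width: 0.0198
finger_force: 18.0
```

>>> play_rows(
  targets=[0.0006,0.0021,0,0,0.0012,0.0042,0,0,0.0019,0.0063,0,0,0.0027,0.0084,0,0,0.0036,0.0104,0,0,0.0045,0.0124,0,0],
)

```text
time_s: 8.2
position: [0.424, -0.269, 0.1242]
eef_rot: [0.983, 0.181, 0.0, -0.0]
contact_force: [1.0, 2.3, 6.0]
grip_width: 0.0196
finger_force: 18.0
```

Continue (steps 6→7→8).

>>> play_rows(
  targets=[0.0011,0.0019,0,0,0.0022,0.0038,0,0,0.0034,0.0056,0,0,0.0046,0.0074,0,0,0.006,0.0091,0,0,0.0073,0.0107,0,0],
)

```text
time_s: 8.95
position: [0.4344, -0.2763, 0.1242]
eef_rot: [0.983, 0.181, -0.0, -0.0]
contact_force: [-0.0, 2.2, 6.6]
grip_width: 0.0194
finger_force: 18.0
```

>>> play_rows(
  targets=[0.0015,0.0016,0,0,0.003,0.0031,0,0,0.0046,0.0046,0,0,0.0063,0.0059,0,0,0.008,0.0072,0,0,0.0098,0.0084,0,0],
)

```text
time_s: 9.7
position: [0.4463, -0.2807, 0.1242]
eef_rot: [0.983, 0.181, -0.0, -0.0]
contact_force: [-0.3, 1.1, 6.1]
grip_width: 0.0195
finger_force: 18.0
```

>>> play_rows(
  targets=[0.0019,0.0011,0,0,0.0038,0.0022,0,0,0.0058,0.0032,0,0,0.0078,0.0041,0,0,0.0098,0.0049,0,0,0.0118,0.0057,0,0],
)

```text
time_s: 10.45
position: [0.4592, -0.282, 0.1241]
eef_rot: [0.983, 0.181, -0.001, -0.0]
contact_force: [-2.5, 1.2, 6.4]
grip_width: 0.0193
finger_force: 18.0
```

>>> play_rows(
  targets=[0.0021,0.0007,0,0,0.0042,0.0013,0,0,0.0063,0.0017,0,0,0.0085,0.0021,0,0,0.0106,0.0024,0,0,0.0128,0.0025,0,0],
)

```text
time_s: 11.2
position: [0.4719, -0.28, 0.1242]
eef_rot: [0.983, 0.181, -0.001, 0.0]
contact_force: [-1.0, 1.3, 6.8]
grip_width: 0.0195
finger_force: 18.0
```

>>> play_rows(
  targets=[0.0022,0.0001,0,0,0.0043,0.0,0,0,0.0065,-0.0001,0,0,0.0087,-0.0003,0,0,0.0109,-0.0006,0,0,0.013,-0.0009,0,0],
)

```text
time_s: 11.95
position: [0.4837, -0.2747, 0.1242]
eef_rot: [0.983, 0.182, -0.001, 0.0]
contact_force: [-1.8, 0.2, 7.0]
grip_width: 0.0198
finger_force: 18.0
```

>>> play_rows(
  targets=[0.0021,-0.0005,0,0,0.0042,-0.001,0,0,0.0063,-0.0017,0,0,0.0083,-0.0025,0,0,0.0103,-0.0033,0,0,0.0123,-0.0043,0,0],
)

```text
time_s: 12.7
position: [0.4938, -0.2666, 0.1242]
eef_rot: [0.983, 0.182, -0.001, 0.001]
contact_force: [-0.9, 0.7, 6.0]
grip_width: 0.0196
finger_force: 18.0
```

>>> play_rows(
  targets=[0.0019,-0.001,0,0,0.0038,-0.0022,0,0,0.0056,-0.0034,0,0,0.0074,-0.0046,0,0,0.0092,-0.0059,0,0,0.0109,-0.0073,0,0],
)

```text
time_s: 13.45
position: [0.5015, -0.256, 0.1242]
eef_rot: [0.983, 0.182, -0.001, 0.001]
contact_force: [-0.8, -0.2, 6.0]
grip_width: 0.0198
finger_force: 18.0
```

>>> play_rows(
  targets=[0.0016,-0.0015,0,0,0.0031,-0.0031,0,0,0.0045,-0.0047,0,0,0.0059,-0.0064,0,0,0.0073,-0.0081,0,0,0.0085,-0.0099,0,0],
)

```text
time_s: 14.2
position: [0.5062, -0.2439, 0.1242]
eef_rot: [0.983, 0.182, -0.0, 0.001]
contact_force: [-0.5, -0.1, 5.4]
grip_width: 0.0202
finger_force: 18.0
```

>>> play_rows(
  targets=[0.0011,-0.0018,0,0,0.0022,-0.0037,0,0,0.0032,-0.0056,0,0,0.0041,-0.0076,0,0,0.0049,-0.0096,0,0,0.0057,-0.0117,0,0],
)

```text
time_s: 14.95
position: [0.5078, -0.2346, 0.1242]
eef_rot: [0.983, 0.182, -0.0, 0.004]
contact_force: [-1.5, -10.4, 1.7]
grip_width: 0.0198
finger_force: 18.0
```

>>> play_rows(
  targets=[0.0001,-0.0005,0,0,0.0003,-0.001,0,0,0.0003,-0.001,0,0],
)

```text
time_s: 15.32
position: [0.5078, -0.2339, 0.1243]
eef_rot: [0.983, 0.182, -0.0, 0.005]
contact_force: [-0.9, -9.8, 2.3]
grip_width: 0.0195
finger_force: 18.0
```

>>> play_rows(
  targets=[0.0001,-0.0005,0,0,0.0003,-0.001,0,0,0.0003,-0.001,0,0],
)

```text
time_s: 15.7
position: [0.5078, -0.2322, 0.1242]
eef_rot: [0.983, 0.182, -0.0, 0.004]
contact_force: [-0.6, -8.7, 2.4]
grip_width: 0.0198
finger_force: 18.0
```

>>> play_rows(
  targets=[0.0001,-0.0005,0,0,0.0002,-0.001,0,0,0.0002,-0.001,0,0],
)

```text
time_s: 16.08
position: [0.5078, -0.2304, 0.1242]
eef_rot: [0.983, 0.182, 0.0, 0.003]
contact_force: [1.2, -8.1, 2.7]
grip_width: 0.0195
finger_force: 18.0
```

Run:
```python
from h import *
from scipy.optimize import least_squares
P=np.array([[.4129,-.2098],[.4087,-.2222],[.4077,-.2351],[.4101,-.2477],[.4156,-.2591],[.424,-.269],[.4344,-.2763],[.4463,-.2807],[.4592,-.282],[.4719,-.28],[.4837,-.2747],[.4938,-.2666],[.5015,-.256],[.5062,-.2439]])
F=np.array([[.4,.4],[.9,.7],[1.5,1.1],[2.8,1.2],[.7,2.1],[1,2.3],[0,2.2],[-.3,1.1],[-2.5,1.2],[-1,1.3],[-1.8,.2],[-.9,.7],[-.8,-.2],[-.5,-.1]])
s=least_squares(lambda s:np.hypot(*(P-s[:2]).T)-s[2],[.457,-.2325,.05]);print(s.x,s.fun.round(5));c=s.x[:2]
a=np.unwrap(np.arctan2(*(P-c).T[::-1]));t=np.stack([-np.sin(a),np.cos(a)],1);print(np.degrees(a).round(1),(F*t).sum(1).round(1))
o=robot.get_obs();q=o['position'][:2]-c;print(o['position'],np.degrees(np.arctan2(q[1],q[0])),np.hypot(*q),o['contact_force'],o['eef_rot'],o['moment'])
```

```text
[ 0.45763821 -0.23206067  0.04998134] [-1.e-05 -6.e-05  5.e-05  6.e-05  0.e+00 -2.e-05 -1.e-05 -4.e-05 -2.e-05
  3.e-05 -1.e-05  3.e-05 -1.e-05  0.e+00]
[153.5 168.6 183.5 198.2 212.7 227.7 242.3 256.9 271.8 286.6 301.4 316.3
 331.4 346.3] [-0.5 -0.9 -1.  -0.3 -1.4 -0.8 -1.  -0.5 -2.5 -0.6 -1.4 -0.1 -0.6 -0.2]
[ 0.50779303 -0.23040625  0.12422707] 1.8892833324715137 0.0501820960987741 [ 1.22833934 -8.07508169  2.65753825] [9.83354187e-01 1.81670077e-01 4.97562039e-05 3.24407297e-03] [-1.21628325 -0.06907278  0.01729443]
```

>>> play_rows(
  targets=[0.0005,-0.002,0,0,0.001,-0.004,0,0,0.0014,-0.006,0,0,0.0017,-0.008,0,0,0.002,-0.01,0,0],
)

```text
time_s: 16.7
position: [0.5053, -0.2164, 0.1241]
eef_rot: [0.983, 0.181, -0.0, -0.0]
contact_force: [-0.5, -0.2, 6.1]
grip_width: 0.0199
finger_force: 18.0
```

>>> play_rows(
  targets=[0.0001,-0.0022,0,0,0.0001,-0.0044,0,0,-0.0001,-0.0066,0,0],
)

```text
time_s: 17.08
position: [0.5028, -0.2103, 0.1242]
eef_rot: [0.983, 0.181, -0.0, -0.0]
contact_force: [0.0, -1.0, 6.3]
grip_width: 0.0198
finger_force: 18.0
```

```bash
cat >> h.py <<'E'
C=np.array([.45764,-.23206])
def ang():
    o=robot.get_obs();q=o['position'][:2]-C;a=np.arctan2(q[1],q[0]);f=o['contact_force']
    print('t',round(o['time_s'],2),'ang',np.degrees(a).round(2),'r',np.hypot(*q).round(5),'Ftan',(-f[0]*np.sin(a)+f[1]*np.cos(a)).round(2),'Frad',(f[0]*np.cos(a)+f[1]*np.sin(a)).round(2),'z',f[2].round(1))
E
python3 -c "
from h import *
ang()"
```

```text
t 17.07 ang 25.71 r 0.05018 Ftan -0.9 Frad -0.42 z 6.3
```

>>> play_rows(
  targets=[0,0.0016,0,0,0.0001,0.0032,0,0,0.0001,0.0048,0,0,0.0001,0.0063,0,0,0.0001,0.0063,0,0],
)

```text
time_s: 17.7
position: [0.5051, -0.2157, 0.1241]
eef_rot: [0.983, 0.181, -0.0, -0.001]
contact_force: [-0.2, -1.2, 6.7]
grip_width: 0.0199
finger_force: 18.0
```

>>> play_rows(
  targets=[0,0.0004,0,0,-0.0001,0.0009,0,0],
)

```text
time_s: 17.95
position: [0.5052, -0.2162, 0.1242]
eef_rot: [0.983, 0.181, -0.0, -0.001]
contact_force: [-0.0, 1.0, 7.2]
grip_width: 0.0202
finger_force: 18.0
```

>>> play_rows(
  targets=[0,0.0004,0,0,-0.0001,0.0009,0,0],
)

```text
time_s: 18.2
position: [0.5055, -0.2171, 0.1242]
eef_rot: [0.983, 0.181, -0.0, -0.001]
contact_force: [0.9, 1.4, 6.4]
grip_width: 0.0197
finger_force: 18.0
```

>>> play_rows(
  targets=[0,0.0004,0,0,-0.0001,0.0009,0,0],
)

```text
time_s: 18.45
position: [0.5057, -0.218, 0.1242]
eef_rot: [0.983, 0.181, -0.0, -0.001]
contact_force: [-0.4, 0.8, 6.8]
grip_width: 0.0194
finger_force: 18.0
```

>>> play_rows(
  targets=[0,0.0004,0,0,-0.0001,0.0009,0,0],
)

```text
time_s: 18.7
position: [0.506, -0.2188, 0.1242]
eef_rot: [0.983, 0.181, -0.0, -0.001]
contact_force: [-1.0, 1.0, 7.8]
grip_width: 0.0195
finger_force: 18.0
```

>>> play_rows(
  targets=[0,0.0004,0,0,-0.0001,0.0009,0,0],
)

```text
time_s: 18.95
position: [0.5062, -0.2197, 0.1242]
eef_rot: [0.983, 0.181, -0.0, -0.001]
contact_force: [-0.8, 0.7, 6.9]
grip_width: 0.0197
finger_force: 18.0
```

```bash
python3 -c "
from h import *
ang()"
```

```text
t 18.95 ang 14.27 r 0.05013 Ftan 0.88 Frad -0.64 z 6.9
```

>>> play_rows(
  targets=[-0.0001,0.0004,0,0,-0.0001,0.0009,0,0],
)

```text
time_s: 19.2
position: [0.5065, -0.2206, 0.1242]
eef_rot: [0.983, 0.181, -0.0, -0.001]
contact_force: [-0.1, 0.7, 6.5]
grip_width: 0.0199
finger_force: 18.0
```

>>> play_rows(
  targets=[-0.0001,0.0004,0,0,-0.0001,0.0009,0,0],
)

```text
time_s: 19.45
position: [0.5066, -0.2214, 0.1242]
eef_rot: [0.983, 0.181, -0.0, -0.001]
contact_force: [0.3, 1.3, 6.4]
grip_width: 0.0199
finger_force: 18.0
```

>>> play_rows(
  targets=[-0.0001,0.0004,0,0,-0.0002,0.0009,0,0],
)

```text
time_s: 19.7
position: [0.5068, -0.2223, 0.1242]
eef_rot: [0.983, 0.181, -0.0, -0.001]
contact_force: [0.1, 0.1, 6.8]
grip_width: 0.0197
finger_force: 18.0
```

>>> play_rows(
  targets=[-0.0001,0.0004,0,0,-0.0002,0.0009,0,0],
)

```text
time_s: 19.95
position: [0.507, -0.2233, 0.1242]
eef_rot: [0.983, 0.181, -0.0, -0.001]
contact_force: [-0.9, 0.8, 6.6]
grip_width: 0.0197
finger_force: 18.0
```

>>> play_rows(
  targets=[-0.0001,0.0004,0,0,-0.0002,0.0008,0,0],
)

```text
time_s: 20.2
position: [0.5071, -0.2241, 0.1241]
eef_rot: [0.983, 0.181, -0.0, -0.001]
contact_force: [-0.4, 1.2, 6.4]
grip_width: 0.0196
finger_force: 18.0
```

>>> play_rows(
  targets=[-0.0001,0.0004,0,0,-0.0002,0.0008,0,0],
)

```text
time_s: 20.45
position: [0.5072, -0.2246, 0.1241]
eef_rot: [0.983, 0.181, -0.0, -0.001]
contact_force: [-0.6, 1.9, 6.5]
grip_width: 0.0196
finger_force: 18.0
```

```bash
python3 -c "
from h import *
ang()"
```

```text
t 20.45 ang 8.59 r 0.05009 Ftan 1.91 Frad -0.28 z 6.5
```

>>> play_rows(
  targets=[-0.0001,0.0004,0,0,-0.0002,0.0008,0,0],
)

```text
time_s: 20.7
position: [0.5072, -0.2249, 0.1242]
eef_rot: [0.983, 0.181, 0.0, -0.002]
contact_force: [0.3, 2.6, 7.5]
grip_width: 0.0196
finger_force: 18.0
```

>>> play_rows(
  targets=[-0.0001,0.0004,0,0,-0.0002,0.0008,0,0],
)

```text
time_s: 20.95
position: [0.5072, -0.2251, 0.1241]
eef_rot: [0.983, 0.181, 0.0, -0.002]
contact_force: [-0.1, 4.2, 7.7]
grip_width: 0.0196
finger_force: 18.0
```

```bash
python3 -c "
from h import *
ang()"
```

```text
t 20.95 ang 7.95 r 0.05007 Ftan 4.2 Frad 0.52 z 7.7
```

>>> play_rows(
  targets=[-0.0007,0.002,0,0,-0.0014,0.0041,0,0,-0.0022,0.0062,0,0,-0.0031,0.0082,0,0,-0.0041,0.0101,0,0,-0.0052,0.012,0,0,-0.0064,0.0139,0,0,-0.0076,0.0156,0,0,-0.0087,0.017,0,0,-0.0087,0.017,0,0],
)

```text
time_s: 22.2
position: [0.5057, -0.2459, 0.1242]
eef_rot: [0.983, 0.181, 0.0, -0.001]
contact_force: [0.5, -0.0, 5.7]
grip_width: 0.0199
finger_force: 18.0
```

```bash
python3 -c "
from h import *
ang()"
```

```text
t 22.2 ang -16.11 r 0.05003 Ftan 0.11 Frad 0.54 z 5.7
```

>>> play_rows(
  targets=[0.0005,-0.0007,0,0,0.001,-0.0014,0,0],
)

```text
time_s: 22.45
position: [0.5061, -0.2447, 0.1242]
eef_rot: [0.983, 0.181, 0.0, -0.0]
contact_force: [-0.0, -0.2, 5.8]
grip_width: 0.0194
finger_force: 18.0
```

>>> play_rows(
  targets=[0.0003,-0.0004,0,0,0.0005,-0.0007,0,0],
)

```text
time_s: 22.7
position: [0.5063, -0.2438, 0.1242]
eef_rot: [0.983, 0.181, 0.0, -0.0]
contact_force: [0.2, -1.9, 5.6]
grip_width: 0.0194
finger_force: 18.0
```

>>> play_rows(
  targets=[0.0003,-0.0004,0,0,0.0005,-0.0007,0,0],
)

```text
time_s: 22.95
position: [0.5065, -0.243, 0.1242]
eef_rot: [0.983, 0.181, 0.0, -0.0]
contact_force: [1.2, -0.9, 6.5]
grip_width: 0.0193
finger_force: 18.0
```

>>> play_rows(
  targets=[0.0002,-0.0004,0,0,0.0005,-0.0007,0,0],
)

```text
time_s: 23.2
position: [0.5067, -0.2421, 0.1242]
eef_rot: [0.983, 0.181, 0.0, -0.0]
contact_force: [0.2, -1.0, 5.9]
grip_width: 0.02
finger_force: 18.0
```

>>> play_rows(
  targets=[0.0002,-0.0004,0,0,0.0005,-0.0007,0,0],
)

```text
time_s: 23.45
position: [0.5068, -0.2413, 0.1242]
eef_rot: [0.983, 0.181, 0.0, -0.0]
contact_force: [-1.2, -1.0, 6.1]
grip_width: 0.0196
finger_force: 18.0
```

>>> play_rows(
  targets=[0.0002,-0.0004,0,0,0.0005,-0.0007,0,0],
)

```text
time_s: 23.7
position: [0.507, -0.2406, 0.1242]
eef_rot: [0.983, 0.181, -0.0, -0.0]
contact_force: [0.7, -1.4, 6.5]
grip_width: 0.0195
finger_force: 18.0
```

>>> play_rows(
  targets=[0.0002,-0.0004,0,0,0.0005,-0.0007,0,0],
)

```text
time_s: 23.95
position: [0.5071, -0.2402, 0.1242]
eef_rot: [0.983, 0.182, -0.0, 0.0]
contact_force: [-0.8, -2.2, 5.6]
grip_width: 0.0201
finger_force: 18.0
```

```bash
python3 -c "
from h import *
ang()"
```

```text
t 23.95 ang -9.34 r 0.0501 Ftan -2.31 Frad -0.43 z 5.6
```

>>> play_rows(
  targets=[0.0002,-0.0004,0,0,0.0005,-0.0007,0,0],
)

```text
time_s: 24.2
position: [0.5071, -0.2399, 0.1242]
eef_rot: [0.983, 0.182, -0.0, 0.001]
contact_force: [-0.5, -4.1, 5.2]
grip_width: 0.0198
finger_force: 18.0
```

>>> play_rows(
  targets=[0.0002,-0.0004,0,0,0.0004,-0.0008,0,0],
)

```text
time_s: 24.45
position: [0.5072, -0.2397, 0.1242]
eef_rot: [0.983, 0.182, -0.001, 0.001]
contact_force: [-0.8, -4.5, 5.1]
grip_width: 0.0197
finger_force: 18.0
```

```bash
python3 -c "
from h import *
ang()"
```

```text
t 24.45 ang -8.75 r 0.05014 Ftan -4.53 Frad -0.11 z 5.1
```

>>> play_rows(
  targets=[0.0006,-0.0012,0,0,0.0011,-0.0024,0,0,0.0016,-0.0037,0,0,0.0021,-0.0049,0,0,0.0025,-0.0061,0,0,0.0029,-0.0073,0,0,0.0029,-0.0073,0,0],
)

```text
time_s: 25.32
position: [0.5078, -0.2331, 0.1242]
eef_rot: [0.983, 0.182, -0.0, 0.002]
contact_force: [-0.2, -6.0, 4.0]
grip_width: 0.0194
finger_force: 18.0
```

```bash
python3 -c "
from h import *
ang()"
```

```text
t 25.32 ang -1.13 r 0.05016 Ftan -6.05 Frad -0.13 z 4.0
```

>>> play_rows(
  targets=[0.0003,-0.0009,0,0,0.0006,-0.0017,0,0,0.0006,-0.0017,0,0],
)

```text
time_s: 25.7
position: [0.5078, -0.2301, 0.1242]
eef_rot: [0.983, 0.182, -0.0, 0.001]
contact_force: [-0.3, -5.4, 4.6]
grip_width: 0.0195
finger_force: 18.0
```

>>> play_rows(
  targets=[-0.0003,0.0012,0,0,-0.0006,0.0024,0,0,-0.0009,0.0035,0,0,-0.0009,0.0035,0,0],
)

```text
time_s: 26.2
position: [0.5077, -0.2299, 0.1242]
eef_rot: [0.983, 0.181, 0.0, -0.002]
contact_force: [-1.3, 1.8, 7.5]
grip_width: 0.0198
finger_force: 18.0
```

```bash
python3 -c "
from h import *
ang()"
```

```text
t 26.2 ang 2.5 r 0.05011 Ftan 1.85 Frad -1.19 z 7.5
```

>>> play_rows(
  targets=[-0.0003,0.0008,0,0,-0.0005,0.0015,0,0,-0.0008,0.0023,0,0,-0.0008,0.0023,0,0],
)

```text
time_s: 26.7
position: [0.5078, -0.2326, 0.1241]
eef_rot: [0.983, 0.181, -0.0, -0.002]
contact_force: [-0.6, 0.8, 6.9]
grip_width: 0.0197
finger_force: 18.0
```

```bash
python3 -c "
from h import *
ang()"
```

```text
t 26.7 ang -0.64 r 0.05016 Ftan 0.75 Frad -0.62 z 6.9
```

>>> play_rows(
  targets=[0,0,0,0,0,0,0,0,0,0,0,0,0,0,-0.012,0,0,0,-0.036,0,0,0,-0.064,0,0,0,-0.085,0,0,0,-0.09,0,0,0,-0.09,0],
  hand=0.045,
)

```text
time_s: 27.82
position: [0.5081, -0.2347, 0.2141]
eef_rot: [0.983, 0.181, 0.0, 0.0]
contact_force: [0.5, 0.7, -0.1]
grip_width: 0.0449
finger_force: 0.0
```

>>> play_rows(
  targets=[0.002,-0.01,0,0,0.006,-0.032,0,0,0.0105,-0.056,0,0,0.015,-0.08,0,0,0.0185,-0.098,0,0,0.0196,-0.104,0,0,0.0196,-0.104,0,0,0.0196,-0.104,0,0],
  hand=0.0,
)

```text
time_s: 28.82
position: [0.4897, -0.1312, 0.2139]
eef_rot: [0.983, 0.181, 0.0, 0.0]
contact_force: [0.3, 0.3, -0.0]
grip_width: 0.0009
finger_force: 0.0
```

Run:
```python
from h import *
for cam in('top','scene'):
    im,d=robot.camera(cam);m=robot.camera_model(cam);cv2.imwrite(f'pics/{cam}1.png',im)
    f=240/np.tan(np.radians(m['fov_y']/2));R=cv2.Rodrigues(np.array(m['rvec'],float))[0]
    v,u=np.mgrid[:480,:640];P=np.stack([(u-m['cx'])/f*d,(v-m['cy'])/f*d,d],-1);W=(P-np.array(m['tvec']).ravel())@R
    for n,c,r,lo,hi in(('knob',(.5075,-.2326),.02,.149,.165),('lock',(.489,-.1284),.02,.115,.135)):
        q=W[(d>0)&(np.hypot(W[...,0]-c[0],W[...,1]-c[1])<r)&(W[...,2]>lo)&(W[...,2]<hi)]
        print(cam,n,len(q),q.mean(0).round(4) if len(q) else '')
print(robot.get_obs()['position'],robot.get_obs()['contact_force'])
```

```text
top knob 0 
top lock 0 
scene knob 59 [ 0.5045 -0.2273  0.1565]
scene lock 134 [ 0.485  -0.1244  0.1268]
[ 0.48958178 -0.13130992  0.21384719] [ 0.22371859  0.45286881 -0.01545119]
```

>>> play_rows(
  targets=[-0.02,0.009,0,0,-0.06,0.027,0,0,-0.105,0.047,0,0,-0.15,0.067,0,0,-0.2,0.09,0,0,-0.24,0.108,0,0,-0.258,0.116,0,0,-0.258,0.116,0,0],
)

```text
time_s: 29.92
position: [0.2889, -0.3323, 0.2139]
eef_rot: [0.984, 0.18, -0.0, 0.0]
contact_force: [-0.1, -0.2, 1.0]
grip_width: 0.0006
finger_force: 0.0
```

Run:
```python
from h import *
for cam in('top',):
    im,d=robot.camera(cam);m=robot.camera_model(cam);cv2.imwrite(f'pics/{cam}2.png',im)
    f=240/np.tan(np.radians(m['fov_y']/2));R=cv2.Rodrigues(np.array(m['rvec'],float))[0]
    v,u=np.mgrid[:480,:640];P=np.stack([(u-m['cx'])/f*d,(v-m['cy'])/f*d,d],-1);W=(P-np.array(m['tvec']).ravel())@R
    for n,c,r,lo,hi in(('knob',(.5075,-.2326),.02,.149,.165),('lock',(.489,-.1284),.02,.115,.135),('plate',(.457,-.2325),.1,.09,.103)):
        q=W[(d>0)&(np.hypot(W[...,0]-c[0],W[...,1]-c[1])<r)&(W[...,2]>lo)&(W[...,2]<hi)]
        print(cam,n,len(q),q.mean(0).round(4) if len(q) else '',cv2.minEnclosingCircle(q[:,:2].astype(np.float32)) if len(q) else '')
print(robot.get_obs()['position'],robot.get_obs()['contact_force'],robot.get_obs()['time_s'])
```

```text
top knob 108 [ 0.5066 -0.2322  0.1559] ((0.5062317252159119, -0.2330421656370163), 0.010237028822302818)
top lock 185 [ 0.488  -0.1284  0.1263] ((0.48821449279785156, -0.13178780674934387), 0.016387656331062317)
top plate 5945 [ 0.4545 -0.2319  0.0956] ((0.4572632312774658, -0.23223838210105896), 0.08515090495347977)
[ 0.28953534 -0.33143072  0.21388361] [ 0.52137167  0.23394938 -0.19359405] 29.975
```

>>> play_rows(
  targets=[0.02,-0.009,0,0,0.06,-0.027,0,0,0.105,-0.048,0,0,0.15,-0.069,0,0,0.2,-0.092,0,0,0.24,-0.11,0,0,0.2585,-0.1188,0,0,0.2585,-0.1188,0,0,0.2585,-0.1188,0,0],
)

```text
time_s: 31.1
position: [0.4884, -0.1276, 0.2139]
eef_rot: [0.983, 0.182, -0.0, 0.0]
contact_force: [-0.7, 0.8, -0.2]
grip_width: 0.0008
finger_force: 0.0
```

>>> play_rows(
  targets=[0,0,0.012,0,0,0,0.032,0,0,0,0.052,0,0,0,0.068,0,0,0,0.077,0,0,0,0.079,0,0,0,0.079,0],
)

```text
time_s: 31.98
position: [0.489, -0.1281, 0.1352]
eef_rot: [0.983, 0.181, 0.0, 0.0]
contact_force: [-0.3, -0.1, -0.1]
grip_width: 0.0005
finger_force: 0.0
```

>>> play_rows(
  targets=[0,0,0.002,0,0,0,0.004,0,0,0,0.006,0,0,0,0.007,0,0,0,0.008,0,0,0,0.009,0,0,0,0.01,0,0,0,0.011,0],
)

```text
time_s: 32.98
position: [0.4891, -0.1278, 0.1247]
eef_rot: [0.983, 0.181, 0.0, 0.0]
contact_force: [-0.5, 0.1, 5.5]
grip_width: 0.0005
finger_force: 2.7
```

>>> play_rows(
  targets=[0,0,0.001,0,0,0,0.002,0,0,0,0.002,0],
)

```text
time_s: 33.35
position: [0.4891, -0.1278, 0.1231]
eef_rot: [0.983, 0.181, 0.0, 0.0]
contact_force: [-2.1, 0.6, 6.8]
grip_width: 0.0005
finger_force: 3.7
```

>>> play_rows(
  targets=[0,0,0.0005,0,0,0,0.001,0,0,0,0.001,0],
)

```text
time_s: 33.72
position: [0.4891, -0.1278, 0.123]
eef_rot: [0.983, 0.181, 0.001, 0.0]
contact_force: [-3.4, 2.3, 13.2]
grip_width: 0.0005
finger_force: 6.4
```

>>> play_rows(
  targets=[0,0,0.0004,0,0,0,0.0008,0,0,0,0.0008,0],
)

```text
time_s: 34.1
position: [0.4892, -0.1278, 0.123]
eef_rot: [0.983, 0.181, 0.001, 0.001]
contact_force: [-3.5, 1.9, 16.2]
grip_width: 0.0006
finger_force: 8.6
```

Seated at 0.123 with firm resistance (16 N). Lifting off and moving clear.

>>> play_rows(
  targets=[0,0,-0.003,0,0,0,-0.012,0,0,0,-0.03,0,0,0,-0.055,0,0,0,-0.08,0,0,0,-0.095,0,-0.03,0.013,-0.095,0,-0.08,0.036,-0.095,0,-0.13,0.058,-0.095,0,-0.17,0.076,-0.095,0],
)

```text
time_s: 35.35
position: [0.3556, -0.2604, 0.215]
eef_rot: [0.983, 0.181, -0.0, -0.0]
contact_force: [-0.2, -0.8, 0.9]
grip_width: 0.0003
finger_force: 0.0
```

>>> play_rows(
  targets=[-0.04,0.018,0,0,-0.075,0.033,0,0,-0.088,0.04,0,0,-0.088,0.04,0,0,-0.088,0.04,0,0],
)

```text
time_s: 35.98
position: [0.2899, -0.3274, 0.215]
eef_rot: [0.983, 0.182, 0.0, -0.0]
contact_force: [0.4, -0.1, 0.4]
grip_width: 0.0005
finger_force: 0.0
```

Run:
```python
from h import *
cam='top'
im,d=robot.camera(cam);m=robot.camera_model(cam);cv2.imwrite(f'pics/{cam}3.png',im)
f=240/np.tan(np.radians(m['fov_y']/2));R=cv2.Rodrigues(np.array(m['rvec'],float))[0]
v,u=np.mgrid[:480,:640];P=np.stack([(u-m['cx'])/f*d,(v-m['cy'])/f*d,d],-1);W=(P-np.array(m['tvec']).ravel())@R
for n,c,r,lo,hi in(('knob',(.5075,-.2326),.02,.149,.165),('lock',(.489,-.1284),.02,.115,.135)):
    q=W[(d>0)&(np.hypot(W[...,0]-c[0],W[...,1]-c[1])<r)&(W[...,2]>lo)&(W[...,2]<hi)]
    print(n,len(q),q.mean(0).round(4) if len(q) else '')
o=robot.get_obs();print(o['position'],o['contact_force'],o['time_s'])
```

```text
knob 106 [ 0.5067 -0.2323  0.156 ]
lock 175 [ 0.4882 -0.1286  0.1209]
[ 0.29002657 -0.32734957  0.21507273] [-0.06397951  0.37833229  0.23420464] 36.025
```

Knob has not moved and the lock is about 6 mm down.

```bash
python3 -c "
from bench import robot
print(robot.close_job())"
```

```text
the job is handed in; nothing more can be done
None
```

I stopped the plate about 0.2° from the middle I measured for the rubbing spot (drag rose at about 8.6° and −9.7°), pushed the lock about 6 mm down until its foot sat on the plate, let go and handed the job in at about 36 s; the verdict was not shown.

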